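Snap a hamper tag shut in the bench-mounted snap pliers

ROBOT

A 6-joint arm with a two-finger parallel gripper is mounted at the origin on the work surface. World frame = base frame: x ahead of the robot, y to its left, z up, the work surface at z = 0. Lengths are in m, angles in rad, forces in N, time in s.
With the tool pointing down it reaches from about 0.275 to 0.85 m from the base axis. Payload 19 kg.
Tool frame: the origin (TCP) lies on the centre line of the jaws, within the pads' length; the fingertips stand 25 mm ahead of it and the grasp point (between the pads) lies 6 mm ahead of it; z points along the fingers, y is the direction in which the jaws open and shut (so a half turn about z gives the same grasp; the last joint's range is limited). The gripper opens to 85 mm and grips with 20 to 120 N. Pads are 22 mm wide; open, the fingers measure 114 mm over their backs; the gripper's body (76 mm by 85 mm) begins 54 mm behind the grasp point. The pads swing forward as they close: fully open they stand 13 mm farther back than shut.
Start: joints at [-1.243, 0.15, 1.437, -0, 1.554, -0.134], TCP at [0.256, -0.515, 0.256] pointing down, gripper open.
Joint ranges: [-2.8, 2.8], [-0.68, 2.1], [0.12, 2.68], [-1.39, 4.53], [0.16, 2.79], [-2.81, 2.81]. Speed limits (rad/s): [1.89, 1.89, 2.22, 3.01, 3.01, 3.01].

INTERFACE

Orientations are given as a rotation vector (axis times angle).
In Python, from rig import status, cams, order gives the robot as it stands. The module is installed in compiled form; this text tells all that it offers.
- The arm moves only by the tool play_rows, never from a script. Its argument "moves" is a list of rows, each an object of numbers: "dx", "dy", "dz": the shift along the tool's x, y, z normalised to -1 to 1, where 1 is 30 cm; "roll": the turn about the tool's z normalised to -1 to 1, where 1 is pi/4 rad; "grip": the opening, from 0 (shut) to 1 (fully open). In form: [{"dx": .., "dy": .., "dz": .., "roll": .., "grip": ..}, ...]. A call has 1 to 10 rows; each row is the pose to reach, as a shift and turn from the pose commanded when the call began, along the tool's axes at that moment; what a row does not reach only later rows make up. A row lasts 1/8 s, in which the tool goes at most 62.5 mm and 10.7 degrees, less where a joint would pass 70% of its speed; a pose out of reach is approached as far as the arm can. A call with a number of a shift or a turn outside -1 to 1 is refused whole. A call with a gripper value outside its range is refused whole. The fingers move at their own pace and stop on an object; "newtons" is the grip in N (left out, the last holds). Time passes only in rows, so rows that repeat a pose let the fingers close. It gives the time, the measured TCP pose, the force and the opening at its end, in the units of the state.
- status.read_state(): the state, without advancing time (a new reading comes with each control period).
- cams.snapshot(name): name is "side" or "top" or "wrist"; returns a dict with "color" (480x640x3 uint8, red, green, blue), "fx", "fy", "cx", "cy" (pixels), "dist" ([k1, k2, p1, p2, k3] as OpenCV has them; the pictures are not rectified), "rvec" (rotation vector, rad) and "tvec" (3), from world to camera coordinates, as OpenCV has them. Camera axes: x right, y down, z forward; pixel columns grow to the right and rows downward; lengths in m; the calibration is good to about 2 mm. A picture is of the moment at which its call begins. There is no depth.
- order.hand_in(): hands the job in, once; it reports no verdict.
The state is a dict: "t": time; "joint_positions": joint angles; "joint_velocities": joint speeds; "tau": joint torques, N m; "eef_pos": TCP position; "eef_rot": TCP orientation; "ft_force": force on the tool from outside, world axes, zero at the start; "ft_torque": the same for the moment, N m; "finger_gap": finger opening in m.
Only numpy, scipy, OpenCV 4.12 (cv2) and the standard library are available. Lean on these libraries where they do the work, as an engineer would, in place of code of your own. Each camera call takes 0.05 s, during which the arm holds its last target.

TASK

The hamper tag lying on the mending board still has its press stud undone: slide it, stud end first, between the two side guides into the open jaws of the mounted snap pliers until it rests against both backstops. Then press the pliers' free upper handle down until the stud clicks shut, let the handle spring back up, and leave the closed tag lying there between the guides. Leave the other things on the counter and the board where they are.

Things in the scene. Friction and masses are not known exactly. Their poses are not given: they have to be found in the camera images.
- board: Plywood mending board, 515 x 180 x 18 mm, fixed flat on the counter. Origin on its underside, straight below the pliers' pivot; x runs along the pliers from the handles (board end at -205 mm) to the jaws and on (other end +310 mm), y sideways, z up. The steel snap pliers lie along y = 0: two saddles hold the lower handle down, and the upper jaw, part of the same limb, stands still.
- die (a point): Centre of the round face (16 mm across) of the die under the fixed upper jaw, 45 mm above the counter (27 mm above the board), at board x = 65 mm. A tag against the backstops has its stud below it. The jaw is 16 mm wide, its top 63 mm above the counter, its tip 15 mm beyond this point along the board's x.
- pivot (a point): Pliers' hinge axis (along the board's y), 31 mm above the counter.
- handle (a joint): Angle of the pliers' free limb (upper handle and lower jaw), rad: 0 = sprung fully open; grows as the handle is pressed down and the lower jaw rises, lifting the tag's stud end against the upper die. A tag in place snaps shut at about 0.25; hard stop 0.33. A spring returns it to 0 when let go. Pressing at handle_top takes 2 to 4 N at first and about 15 N just before the snap.
- handle_top (a point): Where to press: on top of the upper handle's black grip, 26 mm from its end. Moves with the handle: about 117 mm above the counter when open, 67 mm when shut, on an arc of 174 mm radius about the pivot. The grip is 152 mm long, 24 mm wide, 18 mm thick; open, it slopes up by 0.31 rad away from the jaws.
- tag: The hamper tag to close (loose, about 60 g): two stiff white leaves, each 4 mm thick, hinged at one end like a book left a little open. Origin: centre of the underside. Along its x it reaches from -57 mm (stud end) to +56 mm (hinge end); 48 mm wide along y; z up. The hinge knuckle (x = +44 to +56 mm) is 12 mm high. Against the backstops its x points along the board's x, origin at board x = 107 mm.
- tag_socket (a point): Socket of the press stud, in the top face of the lower leaf, 42 mm from the tag's origin towards the stud end (-x).
- tag_cap (a point): Top of the steel cap (16 mm across) of the press stud on the upper leaf, 92 mm from the hinge axis. 11 mm above the tag's underside when shut, about 24 mm when open.
- tag_leaf (a joint): Angle between the tag's leaves, rad: 0 = snapped shut, 0.14 = open (stud end about 13 mm up). Lightly sprung open; below about 0.05 the stud resists (about 20 N on the cap), and below about 0.02 it clicks over by itself to 0 and stays shut.
- spare_tag: Bystander: a tag of the same shape, already shut (11 mm thick), lying on the board beside the handles. Origin at the centre of its underside.
- stud_tin: Bystander: round aluminium tin, 58 mm across, 32 mm high, on the board beside the handles. Origin at the centre of its underside.
- spray_bottle: Bystander: clear spray bottle with a white trigger head, about 200 mm high, 74 mm across. Origin at the centre of its underside.
- softener: Bystander: grey bottle, 210 mm high, 80 mm across. Origin at the centre of its underside.
- pod_tub: Bystander: detergent tub with a white lid, 120 mm high, 100 mm across. Origin at the centre of its underside.
- brush: Bystander: brush with a wooden handle, lying on the counter beyond the board, roughly across the counter.
- screwdriver: Bystander: screwdriver lying on the counter beyond the board, roughly across the counter.
- backstop (a point): On the board's top, at board x = 50 mm, y = 0, midway between the faces of two aluminium backstop blocks (22 mm high, one either side of the jaws) that stop the tag's stud end. The open lower jaw lies in a slot below the board's top: the tag slides over it.
- guide_mouth (a point): On the board's top at board x = 133 mm, y = 0: the mouth between two aluminium side guides, 20 mm high. They are about 68 mm apart here and narrow to 52 mm at x = 112 mm, then run straight to the backstops. Beyond the mouth the board is flat and clear.
Mind the look-alikes: they are no part of the job. What is shaped like the tag but black or turquoise is not meant.

How it is judged:
On the way, in this order (a step that is already met when the one before it is completed fails the run):
1. the tag, still open, is in the jaws with its stud under the die (within 8 mm) and square to the backstops (within 0.12 rad), the pliers still open (horizontal distance between tag_socket and die below 0.008 m and angle between the x axis of tag and the x axis of board, either way round below 0.12 rad and value of joint tag_leaf above 0.08 rad and value of joint handle below 0.08 rad), for 0.2 s.
2. the pliers are pressed and the stud has snapped shut between their jaws (value of joint tag_leaf below 0.015 rad and value of joint handle above 0.2 rad and horizontal distance between tag_socket and die below 0.012 m), for 0.1 s.
At the end, for the whole second after the job is handed in: The tag is snapped shut (leaf angle under 0.015 rad) and lies flat on the board between the guides, its stud within 25 mm of the die (seen from above), at rest; the pliers' handle is back up (joint under 0.06 rad) (value of joint tag_leaf below 0.015 rad and value of joint handle below 0.06 rad and horizontal distance between tag_socket and die below 0.025 m and z of tag in the frame of board below 0.023 m and angle between tag's own z axis and vertical below 0.08 rad and linear speed of tag below 0.02 m/s); the robot touches nothing.
It fails at once if a bystander (spare tag, tin, spray bottle, softener bottle, tub, brush or screwdriver) is moved by more than 40 mm (distance of any of spare_tag, stud_tin, spray_bottle, softener, pod_tub, brush, screwdriver from where it was at the start of the episode above 0.04 m).
It also fails if it takes over 51 s, if anything falls off the work surface, if the arm or the gripper's body presses on something with over 40 N, if the wrist force passes 120 N, or if a joint passes its speed limit or range.

## Working session

There is one attempt and no reset: what is moved stays moved. The work goes in short steps, Python scripts to look and compute and a tool call to move; the robot and the scene stay as the last step left them, time stands still between calls to the robot, and variables do not carry over. Pictures are saved under pics/ and viewed, and the job is handed in when it is done.

Besides the shell and the picture viewer there is one more tool, called after "Request:" by a JSON object that holds its "op" and its "data". play_rows: Moves the arm, as the interface text tells. Its arguments: {"type":"object","properties":{"moves":{"type":"array","items":{"type":"object","properties":{"dx":{"type":"number"},"dy":{"type":"number"},"dz":{"type":"number"},"roll":{"type":"number"},"grip":{"type":"number"}}}},"newtons":{"type":"number"}},"required":["moves"]}

```bash
mkdir -p pics
python3 - <<'E'
from rig import status,cams
import cv2,json
s=status.read_state(); print(s)
for n in("top","side","wrist"):
    c=cams.snapshot(n); cv2.imwrite(f"pics/{n}0.png",c["color"][:,:,::-1]); print(n,c["fx"],c["fy"],c["cx"],c["cy"],c["dist"],c["rvec"],c["tvec"])
E
```

```text
{'t': 0.0, 'joint_positions': array([-1.24300407e+00,  1.50967241e-01,  1.43803522e+00, -1.54489333e-05,
        1.55378482e+00, -1.34019986e-01]), 'joint_velocities': array([ 0.00145525,  0.00095795, -0.0003178 , -0.00026329,  0.00053006,
       -0.00136943]), 'tau': array([ 3.08537965e-04, -7.13043952e+01, -5.70869887e+01, -1.50402843e-04,
        8.88336537e-03, -7.78988488e-05]), 'eef_pos': array([ 0.25610076, -0.51457531,  0.25568404]), 'eef_rot': array([-3.05705685e+00, -7.18712549e-01,  2.05595897e-04]), 'ft_force': array([-0.5091925 , -0.77570741,  0.35333386]), 'ft_torque': array([0.00322568, 0.00561798, 0.03336406]), 'finger_gap': 0.08532394204463874}
top 583.6312608599924 583.6312608599924 322.5366837898862 237.58396895750644 [-0.16416359  0.          0.          0.          0.        ] [ 2.1955575  -2.20325038  0.09375456] [0.01833356 0.47927807 1.48955237]
side 509.3533646213106 509.3533646213106 312.5929255205376 239.8562846881821 [-0.10112372  0.          0.          0.          0.        ] [ 0.7605648   2.45893808 -1.24800355] [ 0.37301783 -0.10390964  1.79731222]
wrist 362.40847472042526 362.40847472042526 319.17556613423716 238.3886861006157 [-0.05125961  0.          0.          0.          0.        ] [-2.44681987  1.51774976  0.23119889] [-0.5755713  -0.03705051  0.379907  ]
```

View pics/top0.png

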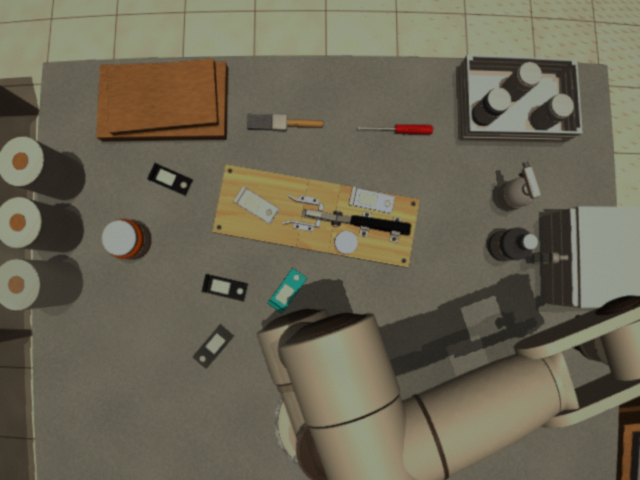

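View pics/side0.png

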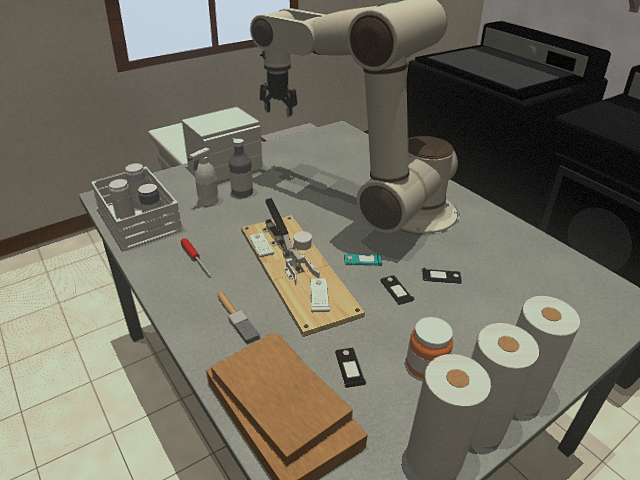

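View pics/wrist0.png

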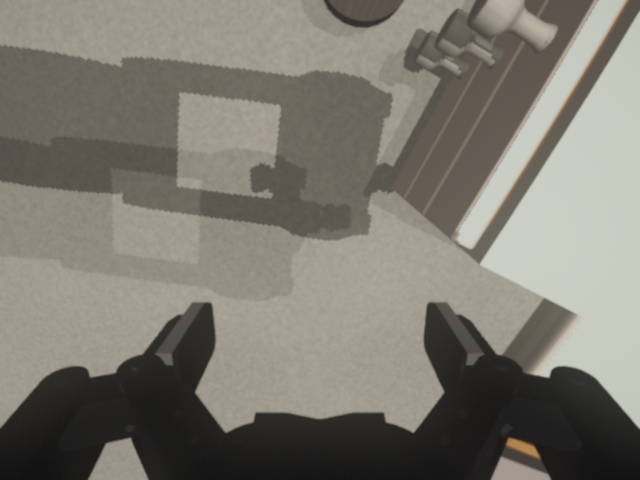

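Top view: the board spans about (213-420, 165-265), with the handle to the right and the jaws to the left. The white tags are at (257,205), beyond the guides, and at (372,199), beside the handles. The turquoise one is at (287,289) and the black ones are at (170,179), (224,287) and (213,346). I'll enlarge the white ones and measure.

```bash
cat > h.py <<'E'
import numpy as np,cv2
from rig import status,cams
def K(c): return np.array([[c["fx"],0,c["cx"]],[0,c["fy"],c["cy"]],[0,0,1.]])
def plane(c,uv,z):
    uv=np.array(uv,float).reshape(-1,1,2)
    n=cv2.undistortPoints(uv,K(c),np.array(c["dist"])).reshape(-1,2)
    R=cv2.Rodrigues(np.array(c["rvec"]))[0]; t=np.array(c["tvec"]).ravel()
    o=-R.T@t; d=np.c_[n,np.ones(len(n))]@R
    z=np.broadcast_to(z,(len(n),))
    return o+d*((z-o[2])/d[:,2])[:,None]
def proj(c,P):
    return cv2.projectPoints(np.array(P,float).reshape(-1,3),np.array(c["rvec"]),np.array(c["tvec"]),K(c),np.array(c["dist"]))[0].reshape(-1,2)
E
python3 - <<'E'
from h import *
c=cams.snapshot("top"); im=c["color"][:,:,::-1]
cv2.imwrite("pics/topc.png",cv2.resize(im[155:275,205:425],None,fx=3.6,fy=3.6,interpolation=cv2.INTER_CUBIC))
hsv=cv2.cvtColor(im,cv2.COLOR_BGR2HSV)
m=cv2.inRange(hsv,(12,60,90),(32,255,255)); m[:, :190]=0;m[:,440:]=0;m[:150]=0;m[290:]=0
m=cv2.morphologyEx(m,cv2.MORPH_CLOSE,np.ones((5,5)))
cs=max(cv2.findContours(m,0,1)[0],key=cv2.contourArea)
h=cv2.convexHull(cs); a=cv2.approxPolyDP(h,6,True).reshape(-1,2); print(a)
P=plane(c,a,.018); print(P); print([np.linalg.norm(P[i]-P[i-1]) for i in range(len(P))])
s=cams.snapshot("side"); cv2.imwrite("pics/sidec.png",cv2.resize(s["color"][190:335,230:370,::-1],None,fx=4,fy=4,interpolation=cv2.INTER_CUBIC))
E
```

```text
[[224 165]
 [418 198]
 [408 267]
 [212 232]]
[[ 0.66921326  0.27250598  0.018     ]
 [ 0.58185699 -0.23264201  0.018     ]
 [ 0.40239365 -0.20377006  0.018     ]
 [ 0.49438791  0.30185366  0.018     ]]
[np.float64(0.1772715112898006), np.float64(0.5126456917945909), np.float64(0.18177095617501812), np.float64(0.5139244021052127)]
```

View pics/topc.png

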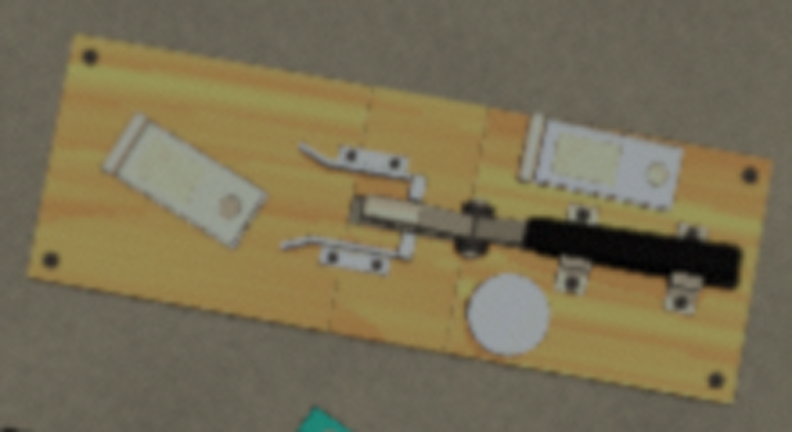

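View pics/sidec.png

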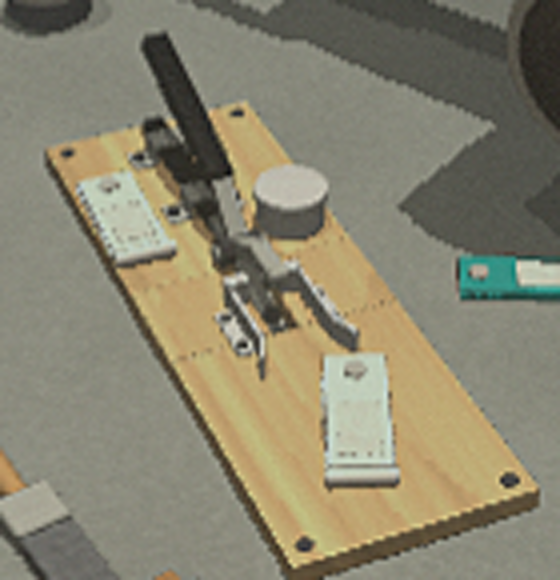

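The tag meant is the white one at top (257,205). It is open, lies alone on the clear end of the board, and its stud end already faces the jaws. The white one at (372,199), beside the handles, is shut and is the spare. Next I'll measure the tag and the board axes.

Run:
```python
from h import *
c=cams.snapshot("top"); s=cams.snapshot("side")
im=c["color"][:,:,::-1]
cv2.imwrite("pics/tagc.png",cv2.resize(im[175:235,225:300],None,fx=8,fy=8,interpolation=cv2.INTER_CUBIC))
cv2.imwrite("pics/tags.png",cv2.resize(s["color"][255:325,295:345,::-1],None,fx=8,fy=8,interpolation=cv2.INTER_CUBIC))
for n,cc,box in(("top",c,(225,175,300,235)),("side",s,(305,270,335,318))):
    b=cc["color"][:,:,::-1]; hsv=cv2.cvtColor(b,cv2.COLOR_BGR2HSV)
    m=cv2.inRange(hsv,(0,0,110),(180,70,255)); M=np.zeros_like(m);x0,y0,x1,y1=box;M[y0:y1,x0:x1]=m[y0:y1,x0:x1]
    M=cv2.morphologyEx(M,cv2.MORPH_CLOSE,np.ones((5,5)))
    k=max(cv2.findContours(M,0,1)[0],key=cv2.contourArea); r=cv2.minAreaRect(k); print(n,r,cv2.boxPoints(r).tolist())
    if n=="top":
        bp=cv2.boxPoints(r); print(plane(cc,bp,.035),plane(cc,[r[0]],.035))
# board frame
P=np.array([[.66921,.27251],[.58186,-.23264],[.40239,-.20377],[.49439,.30185]])
cen=P.mean(0); ax=(P[0]+P[3]-P[1]-P[2]); ax/=np.linalg.norm(ax); ay=np.array([-ax[1],ax[0]])
o=cen-ax*.0525; print("board",o,ax,ay,np.arctan2(ax[1],ax[0]))
def w(x,y,z): 
    p=o+ax*x+ay*y; return [p[0],p[1],z]
pts=[w(.08,0,.063),w(.065,0,.063),w(.05,.02,.04),w(.05,-.02,.04),w(.133,.034,.038),w(.133,-.034,.038),w(-.151,0,.117),w(-.177,0,.125)]
print(proj(c,pts).round(1).tolist()); print(proj(s,pts).round(1).tolist())
for n,cc in(("top",c),("side",s)):
    b=cc["color"][:,:,::-1].copy(); b=cv2.resize(b,None,fx=4,fy=4)
    for p in proj(cc,pts): cv2.circle(b,tuple(int(v*4+2) for v in p),4,(0,0,255),1)
    x0,y0=(225,155) if n=="top" else (230,185)
    cv2.imwrite(f"pics/ov_{n}.png",b[y0*4:y0*4+560,x0*4:x0*4+800])
```

```text
top ((255.8595733642578, 204.7247314453125), (43.353912353515625, 18.549962997436523), 32.0053825378418) [[232.56182861328125, 201.10113525390625], [242.39328002929688, 185.37078857421875], [279.1573181152344, 208.34832763671875], [269.32586669921875, 224.07867431640625]]
[[0.57220195 0.24684042 0.035     ]
 [0.61270246 0.22192513 0.035     ]
 [0.55311976 0.12747467 0.035     ]
 [0.51290886 0.15246679 0.035     ]] [[0.56262619 0.18704031 0.035     ]]
side ((318.9258728027344, 289.7396545410156), (40.10714340209961, 18.086381912231445), 86.633544921875) [[308.720703125, 270.251708984375], [326.77587890625, 269.18963623046875], [329.13104248046875, 309.22760009765625], [311.07586669921875, 310.2896728515625]]
board [ 0.52779023 -0.01720505] [0.17470996 0.98461994] [-0.98461994  0.17470996] 1.3951851365530525
[[304.9, 211.5], [310.8, 212.5], [315.3, 222.2], [318.0, 206.8], [282.1, 222.1], [286.8, 196.0], [398.8, 225.6], [409.9, 227.2]]
[[299.9, 258.0], [297.8, 255.1], [302.1, 256.8], [289.6, 260.1], [318.2, 272.4], [296.3, 278.7], [270.6, 203.2], [267.6, 197.1]]
```

View pics/ov_top.png

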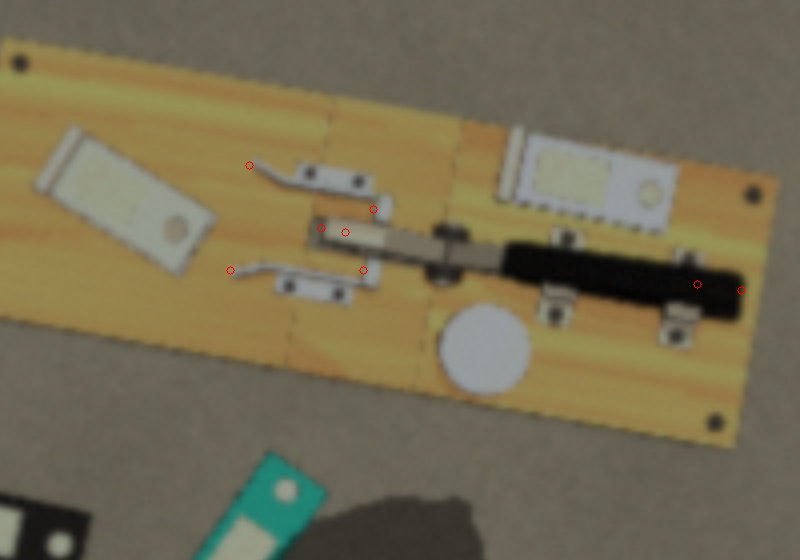

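View pics/tagc.png

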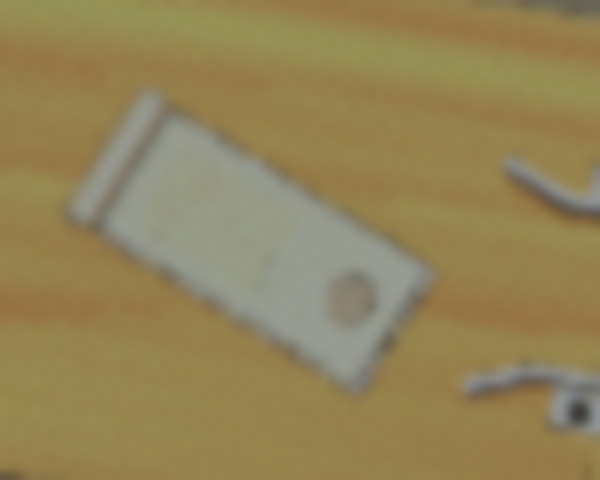

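View pics/ov_side.png

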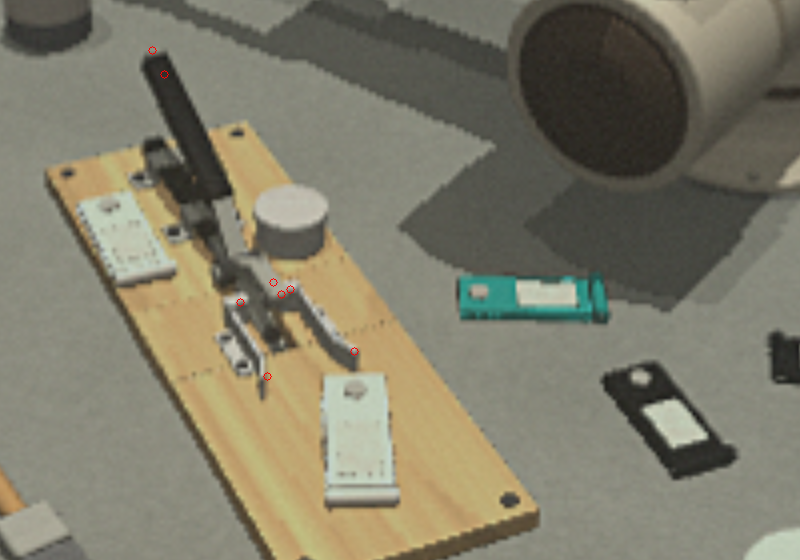

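```bash
cat >> h.py <<'E'
o=np.array([.52779,-.017205]); ax=np.array([.17471,.98462]); ay=np.array([-.98462,.17471])
def w(x,y,z=0): p=o+ax*x+ay*y; return np.array([p[0],p[1],z])
def tob(p): d=np.array(p)[:2]-o; return np.array([d@ax,d@ay])
E
python3 - <<'E'
from h import *
c=cams.snapshot("top")
P=plane(c,[(243.75,186.2),(233.7,201.9),(279.4,209),(269.7,224)],[.028,.028,.039,.039])
print(P.round(4), np.linalg.norm(P[0]-P[1]),np.linalg.norm(P[2]-P[3]))
hm=(P[0]+P[1])/2; sm=(P[2]+P[3])/2; d=hm-sm; print(np.linalg.norm(d[:2]))
u=d[:2]/np.linalg.norm(d[:2]); print("yaw",np.arctan2(u[1],u[0]), "from widths",[np.arctan2(*( (P[a]-P[b])[[1,0]])) for a,b in((0,1),(2,3))])
org=(hm[:2]-u*.056+sm[:2]+u*.057)/2; print("org",org,tob(org),"grasp@40mm",org+u*.040)
# tool axes
s=status.read_state(); R=cv2.Rodrigues(s["eef_rot"])[0]; print(R.round(4)); 
g=np.r_[org+u*.042,0]; d=R.T@(g-s["eef_pos"]); print("tool shift to grasp xy",d, "yaw tool y",np.arctan2(R[1,1],R[0,1]))
E
```

```text
[[0.6116 0.2192 0.028 ]
 [0.571  0.2448 0.028 ]
 [0.551  0.1266 0.039 ]
 [0.5128 0.1512 0.039 ]] 0.04799601693876006 0.04546205649433903
0.1104360859631903
yaw 1.0025032576347204 from widths [np.float64(-0.5625843556074149), np.float64(-0.5716182016247406)]
org [0.56186215 0.1859005 ] [0.20593449 0.00193645] grasp@40mm [0.58338991 0.21961334]
[[ 8.953e-01  4.455e-01 -1.000e-04]
 [ 4.455e-01 -8.953e-01  2.000e-04]
 [ 0.000e+00 -2.000e-04 -1.000e+00]]
tool shift to grasp xy [ 0.62183322 -0.51260897  0.25633283] yaw tool y -1.1090197489121798
```

Request:
{"op": "play_rows", "data": {"moves": [{"dx":0,"dy":0,"dz":-0.2,"roll":0,"grip":1},{"dx":1.0,"dy":-0.825,"dz":-0.2,"roll":0,"grip":1},{"dx":1.0,"dy":-0.825,"dz":-0.2,"roll":0,"grip":1},{"dx":1.0,"dy":-0.825,"dz":-0.2,"roll":0,"grip":1},{"dx":1.0,"dy":-0.825,"dz":-0.2,"roll":0,"grip":1},{"dx":1.0,"dy":-0.825,"dz":-0.2,"roll":0,"grip":1},{"dx":1.0,"dy":-0.825,"dz":-0.2,"roll":0,"grip":1},{"dx":1.0,"dy":-0.825,"dz":-0.2,"roll":0,"grip":1},{"dx":1.0,"dy":-0.825,"dz":-0.2,"roll":0,"grip":1}]}}

```text
t: 1.52
eef_pos: [0.4147, -0.1591, 0.3164]
eef_rot: [3.057, 0.722, -0.0]
ft_force: [-0.2, -0.4, 0.1]
finger_gap: 0.0853
```

Request:
{"op": "play_rows", "data": {"moves": [{"dx":1.0,"dy":-0.825,"dz":0.0,"roll":-0.69,"grip":1},{"dx":1.0,"dy":-0.825,"dz":0,"roll":-0.69,"grip":1},{"dx":1.0,"dy":-0.825,"dz":0,"roll":-0.69,"grip":1},{"dx":1.0,"dy":-0.825,"dz":0,"roll":-0.69,"grip":1},{"dx":1.0,"dy":-0.825,"dz":0,"roll":-0.69,"grip":1},{"dx":1.0,"dy":-0.825,"dz":0,"roll":-0.69,"grip":1},{"dx":1.0,"dy":-0.825,"dz":0.3,"roll":-0.69,"grip":1},{"dx":1.0,"dy":-0.825,"dz":0.3,"roll":-0.69,"grip":1},{"dx":1.0,"dy":-0.825,"dz":0.3,"roll":-0.69,"grip":1}]}}

```text
t: 2.65
eef_pos: [0.5727, 0.1941, 0.2241]
eef_rot: [-2.754, -1.509, 0.006]
ft_force: [0.0, 0.1, 0.5]
finger_gap: 0.0851
```

```bash
cat > go.py <<'E'
import sys
from h import *
def rel(tx,ty,tz,yawy):
    s=status.read_state(); R=cv2.Rodrigues(s["eef_rot"])[0]
    d=R.T@(np.array([tx,ty,tz])-s["eef_pos"]); yy=np.arctan2(R[1,1],R[0,1]); dr=(yawy-yy+np.pi)%(2*np.pi)-np.pi
    print("t",round(s["t"],2),"pos",s["eef_pos"].round(4),"board",tob(s["eef_pos"]).round(4),"yawy",yy.round(4),"gap",round(s["finger_gap"],4),"F",s["ft_force"].round(1),"j",s["joint_positions"].round(2))
    print("norm shift",(d/.3).round(4),"roll",round(-dr/(np.pi/4),4),"zaxis",R[:,2].round(3))
if __name__=="__main__": rel(*map(float,sys.argv[1:5]))
E
python3 go.py .5844 .2213 .12 -.567
python3 - <<'E'
from h import *
c=cams.snapshot("wrist"); cv2.imwrite("pics/w1.png",c["color"][:,:,::-1])
E
```

```text
t 2.65 pos [0.5727 0.1941 0.2241] board [ 0.2159 -0.0073] yawy -0.5684 gap 0.0851 F [0.  0.1 0.5] j [ 0.2   0.23  1.41 -0.    1.51  0.77]
norm shift [ 0.0983 -0.0149  0.3467] roll -0.0018 zaxis [-0.004 -0.001 -1.   ]
```

View pics/w1.png

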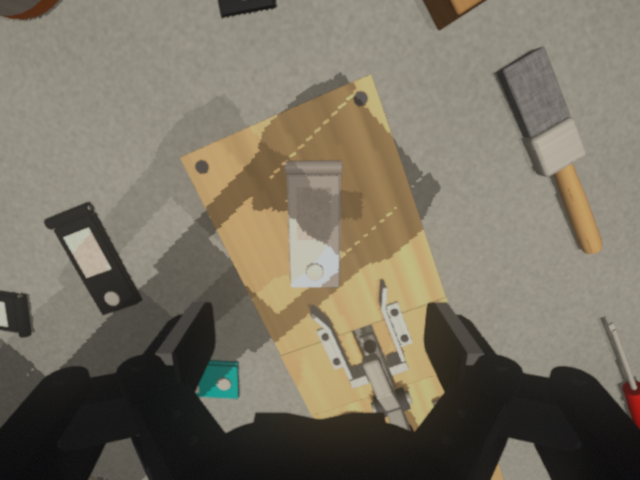

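```bash
python3 - <<'E'
from h import *
c=cams.snapshot("wrist"); 
P=plane(c,[(287,162),(341.5,161),(291,287),(339,288),(315,272)],[.028,.028,.039,.039,.042]); print(P.round(4))
hm=(P[0]+P[1])/2; sm=(P[2]+P[3])/2; d=(hm-sm)[:2]; u=d/np.linalg.norm(d); print(np.linalg.norm(P[0]-P[1]),np.linalg.norm(d),"yaw",np.arctan2(u[1],u[0])); org=(hm[:2]-u*.056+sm[:2]+u*.057)/2; print(org, "grasp42",org+.042*u)
E
python3 go.py .5844 .2213 .07 -.567
```

```text
[[0.5757 0.2473 0.028 ]
 [0.6154 0.2228 0.028 ]
 [0.5167 0.1522 0.039 ]
 [0.5533 0.1276 0.039 ]
 [0.5441 0.1538 0.042 ]]
0.04670598335192693 0.11276960127704128 yaw 1.0042588486348092
[0.56554071 0.18791457] grasp42 [0.58808268 0.22335267]
t 2.75 pos [0.5735 0.1944 0.2276] board [ 0.2164 -0.0081] yawy -0.5685 gap 0.0856 F [1.1 0.2 1.8] j [ 0.2   0.22  1.41 -0.    1.51  0.77]
norm shift [ 0.0946 -0.0181  0.5254] roll -0.002 zaxis [ 0.001  0.    -1.   ]
```

Request:
{"op": "play_rows", "data": {"moves": [{"dx":0.1,"dy":-0.015,"dz":0.0,"roll":0,"grip":1},{"dx":0.1,"dy":-0.015,"dz":0.2,"roll":0,"grip":1},{"dx":0.1,"dy":-0.015,"dz":0.4,"roll":0,"grip":1},{"dx":0.1,"dy":-0.015,"dz":0.5,"roll":0,"grip":1},{"dx":0.1,"dy":-0.015,"dz":0.5,"roll":0,"grip":1},{"dx":0.1,"dy":-0.015,"dz":0.5,"roll":0,"grip":1}]}}

```text
t: 3.5
eef_pos: [0.5865, 0.2233, 0.0791]
eef_rot: [2.754, 1.51, 0.005]
ft_force: [-0.4, 0.4, 0.7]
finger_gap: 0.0852
```

```bash
python3 go.py .586 .2222 .045 -.567
python3 - <<'E'
from h import *
c=cams.snapshot("wrist"); cv2.imwrite("pics/w2.png",c["color"][:,:,::-1])
P=proj(c,[(.586,.2222,.03)]);print(P)
E
python3 go.py .586 .2222 .045 -.567
```

```text
t 3.5 pos [0.5865 0.2233 0.0791] board [ 0.2471 -0.0158] yawy -0.5676 gap 0.0852 F [-0.4  0.4  0.7] j [0.24 0.37 1.53 0.   1.24 0.81]
norm shift [-0.0044  0.0002  0.1138] roll -0.0008 zaxis [ 0.003  0.001 -1.   ]
[[316.94126975 285.98861201]]
t 3.55 pos [0.5865 0.2234 0.0791] board [ 0.2472 -0.0157] yawy -0.5675 gap 0.0856 F [ 0.4 -1.  -0.3] j [0.24 0.37 1.53 0.   1.24 0.81]
norm shift [-0.0046  0.0006  0.1138] roll -0.0006 zaxis [ 0.004  0.001 -1.   ]
```

View pics/w2.png

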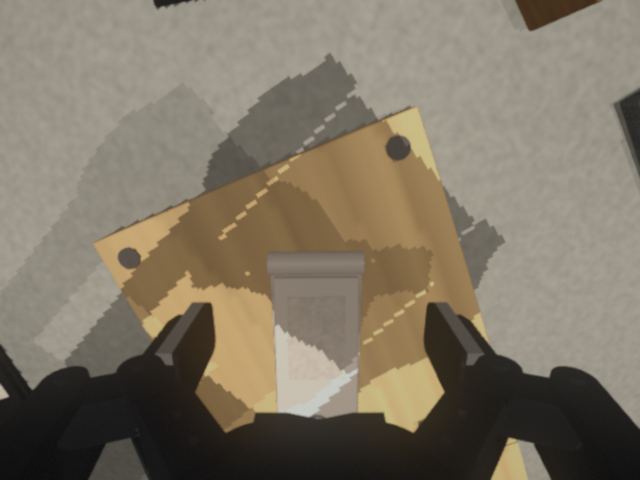

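Request:
{"op": "play_rows", "data": {"moves": [{"dx":0.005,"dy":0,"dz":0.06,"roll":0,"grip":1},{"dx":0.005,"dy":0,"dz":0.1,"roll":0,"grip":1},{"dx":0.005,"dy":0,"dz":0.108,"roll":0,"grip":1},{"dx":0.005,"dy":0,"dz":0.108,"roll":0,"grip":1},{"dx":0.005,"dy":0,"dz":0.108,"roll":0,"grip":1}], "newtons": 25}}

```text
t: 4.18
eef_pos: [0.5861, 0.2248, 0.0443]
eef_rot: [2.754, 1.511, 0.001]
ft_force: [-0.1, 0.2, 0.7]
finger_gap: 0.0856
```

```bash
python3 go.py .586 .2222 .045 -.567
python3 - <<'E'
from h import *
c=cams.snapshot("wrist"); cv2.imwrite("pics/w3.png",c["color"][:,:,::-1])
c=cams.snapshot("side"); cv2.imwrite("pics/s3.png",cv2.resize(c["color"][190:340,240:390,::-1],None,fx=4,fy=4,interpolation=cv2.INTER_CUBIC))
E
```

```text
t 4.17 pos [0.5861 0.2248 0.0443] board [ 0.2485 -0.0151] yawy -0.5671 gap 0.0856 F [-0.1  0.2  0.7] j [0.24 0.41 1.56 0.   1.17 0.81]
norm shift [-0.0075  0.0044 -0.0023] roll -0.0001 zaxis [ 0.001  0.    -1.   ]
```

View pics/s3.png

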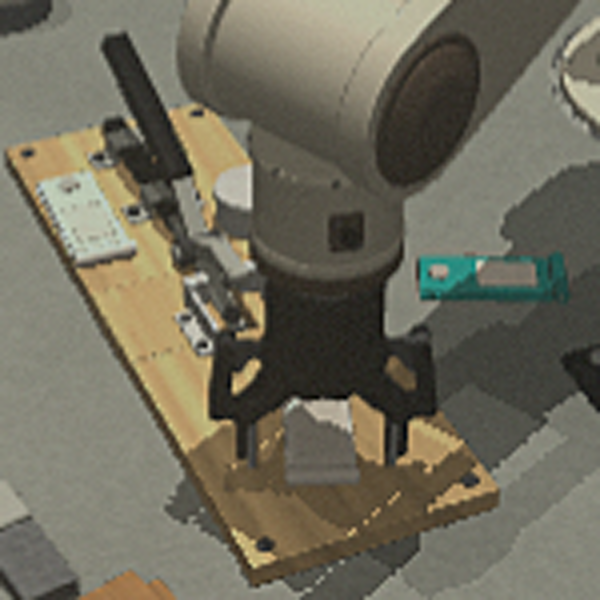

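View pics/w3.png

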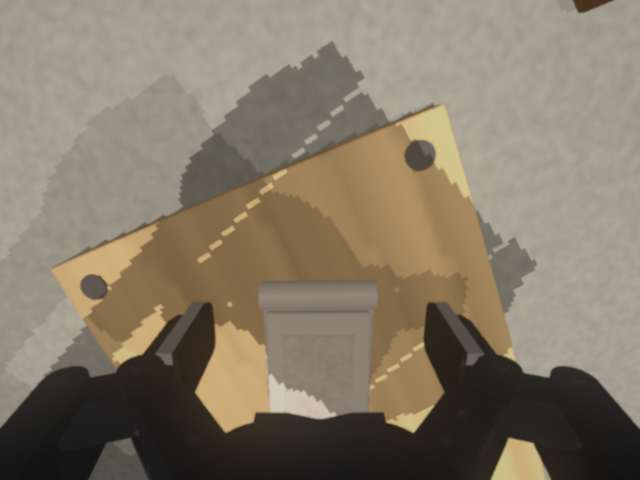

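Request:
{"op": "play_rows", "data": {"moves": [{"dx":0.017,"dy":0,"dz":0,"roll":0,"grip":1},{"dx":0.017,"dy":0,"dz":0,"roll":0,"grip":0.5},{"dx":0.017,"dy":0,"dz":0,"roll":0,"grip":0.5},{"dx":0.017,"dy":0,"dz":0,"roll":0,"grip":0.4},{"dx":0.017,"dy":0,"dz":0,"roll":0,"grip":0.4},{"dx":0.017,"dy":0,"dz":0,"roll":0,"grip":0.4}], "newtons": 25}}

```text
t: 5.03
eef_pos: [0.5886, 0.2291, 0.0441]
eef_rot: [-2.754, -1.511, -0.0]
ft_force: [-2.0, 1.1, 5.1]
finger_gap: 0.0466
```

```bash
python3 - <<'E'
from h import *
b=w(.2,0); print(b)
c=cams.snapshot("wrist"); cv2.imwrite("pics/w4.png",c["color"][:,:,::-1])
c=cams.snapshot("side"); cv2.imwrite("pics/s4.png",cv2.resize(c["color"][240:320,270:370,::-1],None,fx=6,fy=6,interpolation=cv2.INTER_CUBIC))
E
python3 go.py .586 .2222 .045 -.567
```

```text
[0.562732 0.179719 0.      ]
t 5.12 pos [0.5887 0.2291 0.0441] board [ 0.2531 -0.0169] yawy -0.5671 gap 0.047 F [-1.8 -0.   5.2] j [0.25 0.41 1.55 0.   1.18 0.82]
norm shift [-0.0241  0.0048 -0.003 ] roll -0.0001 zaxis [ 0.  0. -1.]
```

View pics/s4.png

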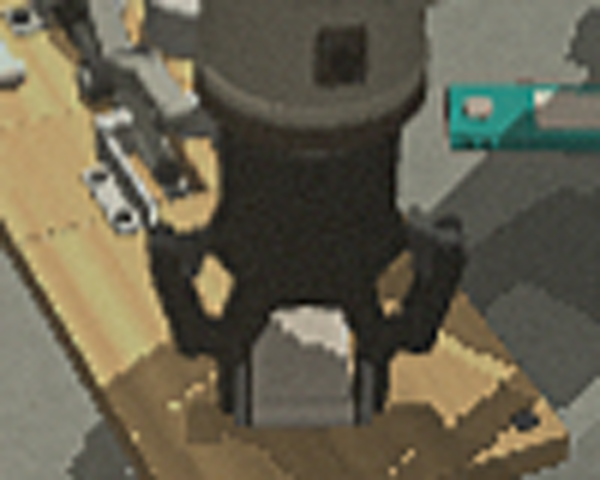

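View pics/w4.png

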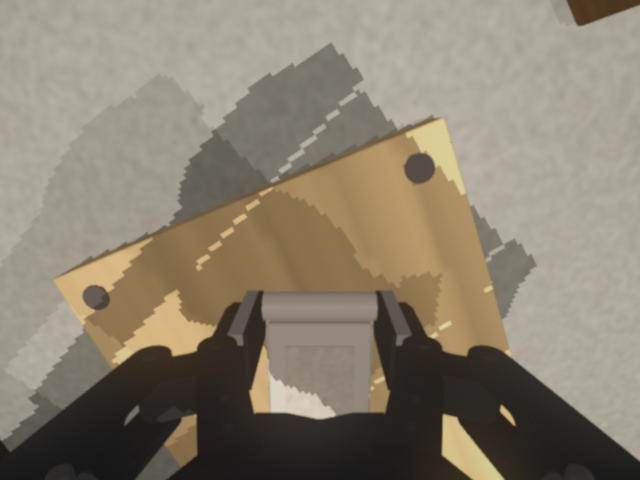

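Run:
```python
from go import *
p=w(.25,0,.0446); rel(*p,-.1756)
```

```text
t 5.12 pos [0.5887 0.2291 0.0441] board [ 0.2531 -0.0169] yawy -0.5671 gap 0.047 F [-1.8 -0.   5.2] j [0.25 0.41 1.55 0.   1.18 0.82]
norm shift [-0.0312 -0.0481 -0.0017] roll -0.4985 zaxis [ 0.  0. -1.]
```

Request:
{"op": "play_rows", "data": {"moves": [{"dx":-0.006,"dy":-0.01,"dz":-0.002,"roll":-0.1,"grip":0.4},{"dx":-0.012,"dy":-0.02,"dz":-0.002,"roll":-0.2,"grip":0.4},{"dx":-0.018,"dy":-0.03,"dz":-0.002,"roll":-0.3,"grip":0.4},{"dx":-0.025,"dy":-0.04,"dz":-0.002,"roll":-0.4,"grip":0.4},{"dx":-0.031,"dy":-0.048,"dz":-0.002,"roll":-0.4985,"grip":0.4},{"dx":-0.031,"dy":-0.048,"dz":-0.002,"roll":-0.4985,"grip":0.4},{"dx":-0.031,"dy":-0.048,"dz":-0.002,"roll":-0.4985,"grip":0.4}]}}

```text
t: 6.0
eef_pos: [0.5716, 0.2289, 0.0444]
eef_rot: [-2.409, -2.016, 0.0]
ft_force: [0.0, 0.6, -0.5]
finger_gap: 0.0466
```

Run:
```python
from go import *
p=w(.215,0,.0446); rel(*p,-.1756)
c=cams.snapshot("wrist"); cv2.imwrite("pics/w5.png",c["color"][:,:,::-1])
c=cams.snapshot("top"); cv2.imwrite("pics/t5.png",cv2.resize(c["color"][150:250,200:340,::-1],None,fx=5.5,fy=5.5,interpolation=cv2.INTER_CUBIC))
```

```text
t 6.0 pos [0.5716 0.2289 0.0444] board [ 2.499e-01 -1.000e-04] yawy -0.1774 gap 0.0466 F [ 0.   0.6 -0.5] j [0.26 0.39 1.59 0.   1.17 0.43]
norm shift [-1.165e-01 -1.000e-04 -6.000e-04] roll -0.0023 zaxis [-0.  0. -1.]
```

View pics/t5.png

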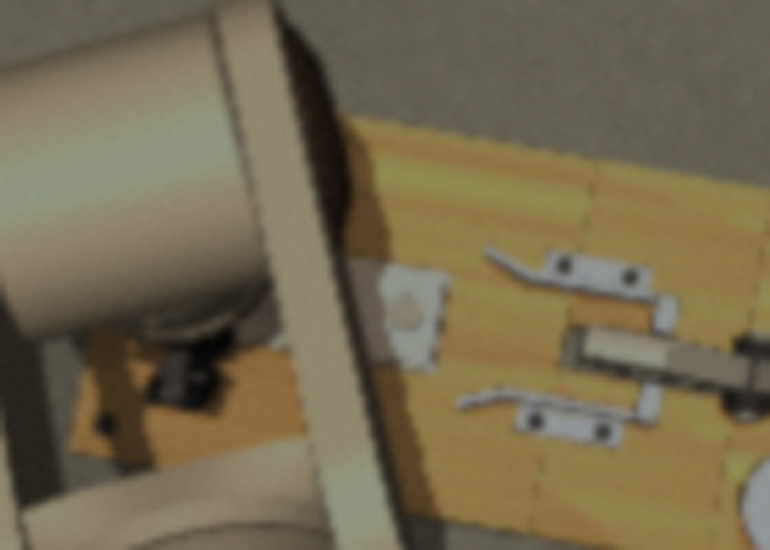

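View pics/w5.png

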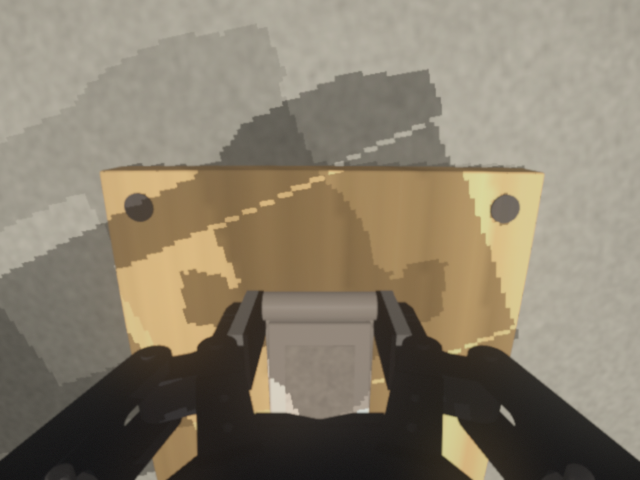

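Run:
```python
from go import *
c=cams.snapshot("top")
f=lambda u,v:(200+u/5.5-.4,150+v/5.5-.4)
for p,z in((f(407,310),.042),(f(450,277),.038),(f(432,370),.038),(f(490,250),.038),(f(462,403),.038),(f(672,300),.04),(f(655,420),.04)): print(tob(plane(c,[p],z)[0]).round(4))
```

```text
[ 0.1614 -0.0025]
[ 0.1448 -0.0215]
[0.1454 0.0226]
[ 0.1287 -0.0371]
[0.129  0.0353]
[ 0.0416 -0.0284]
[0.0398 0.0278]
```

Request:
{"op": "play_rows", "data": {"moves": [{"dx":-0.03,"dy":0,"dz":0,"roll":0,"grip":0.4},{"dx":-0.06,"dy":0,"dz":0,"roll":0,"grip":0.4},{"dx":-0.09,"dy":0,"dz":0,"roll":0,"grip":0.4},{"dx":-0.12,"dy":0,"dz":0,"roll":0,"grip":0.4},{"dx":-0.15,"dy":0,"dz":0,"roll":0,"grip":0.4},{"dx":-0.18,"dy":0,"dz":0,"roll":0,"grip":0.4},{"dx":-0.2,"dy":0,"dz":0,"roll":0,"grip":0.4},{"dx":-0.2,"dy":0,"dz":0,"roll":0,"grip":0.4}]}}

```text
t: 7.15
eef_pos: [0.561, 0.1695, 0.0445]
eef_rot: [-2.408, -2.018, 0.0]
ft_force: [-0.2, 0.1, -0.8]
finger_gap: 0.0473
```

Run:
```python
from go import *
p=w(.153,0,.0446); rel(*p,-.1756)
c=cams.snapshot("top"); cv2.imwrite("pics/t6.png",cv2.resize(c["color"][150:250,200:340,::-1],None,fx=5.5,fy=5.5,interpolation=cv2.INTER_CUBIC))
c=cams.snapshot("side"); cv2.imwrite("pics/s6.png",cv2.resize(c["color"][210:310,240:360,::-1],None,fx=6,fy=6,interpolation=cv2.INTER_CUBIC))
```

```text
t 7.15 pos [0.561  0.1695 0.0445] board [ 1.896e-01 -1.000e-04] yawy -0.176 gap 0.0473 F [-0.2  0.1 -0.8] j [0.16 0.33 1.67 0.   1.15 0.34]
norm shift [-0.122  -0.0002 -0.0002] roll -0.0005 zaxis [-0.  0. -1.]
```

View pics/t6.png

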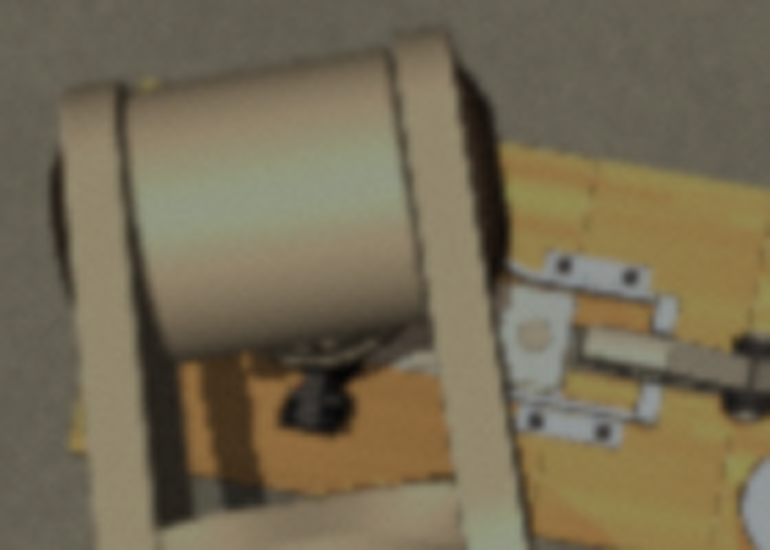

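View pics/s6.png

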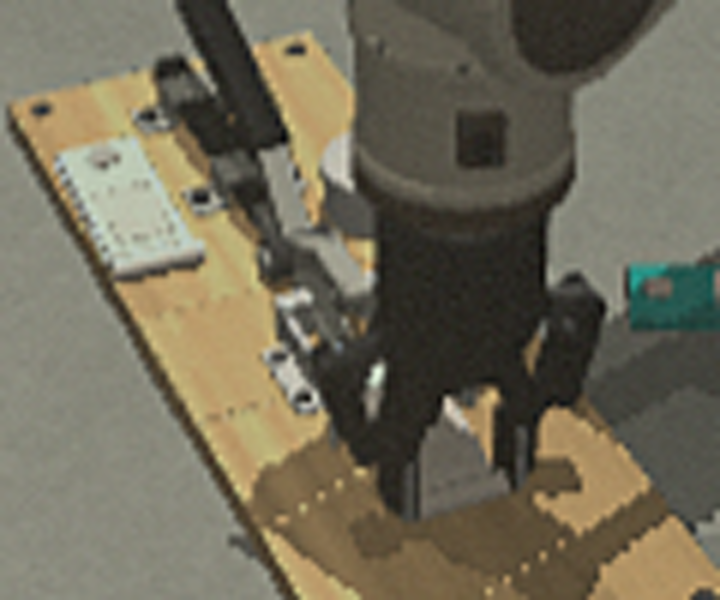

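Request:
{"op": "play_rows", "data": {"moves": [{"dx":-0.025,"dy":0,"dz":0,"roll":0,"grip":0.4},{"dx":-0.05,"dy":0,"dz":0,"roll":0,"grip":0.4},{"dx":-0.075,"dy":0,"dz":0,"roll":0,"grip":0.4},{"dx":-0.1,"dy":0,"dz":0,"roll":0,"grip":0.4},{"dx":-0.112,"dy":0,"dz":0,"roll":0,"grip":0.4},{"dx":-0.117,"dy":0,"dz":0,"roll":0,"grip":0.4},{"dx":-0.117,"dy":0,"dz":0,"roll":0,"grip":0.4}]}}

```text
t: 8.12
eef_pos: [0.5549, 0.1353, 0.0445]
eef_rot: [-2.408, -2.018, 0.0]
ft_force: [0.4, 0.4, -0.5]
finger_gap: 0.047
```

Run:
```python
from go import *
p=w(.153,0,.0446); rel(*p,-.1756)
c=cams.snapshot("top"); cv2.imwrite("pics/t7.png",cv2.resize(c["color"][150:250,200:340,::-1],None,fx=5.5,fy=5.5,interpolation=cv2.INTER_CUBIC))
```

```text
t 8.12 pos [0.5549 0.1353 0.0445] board [ 0.1549 -0.    ] yawy -0.1756 gap 0.047 F [ 0.4  0.4 -0.5] j [0.1  0.3  1.7  0.   1.14 0.28]
norm shift [-0.0062 -0.     -0.0003] roll -0.0 zaxis [-0.  0. -1.]
```

View pics/t7.png

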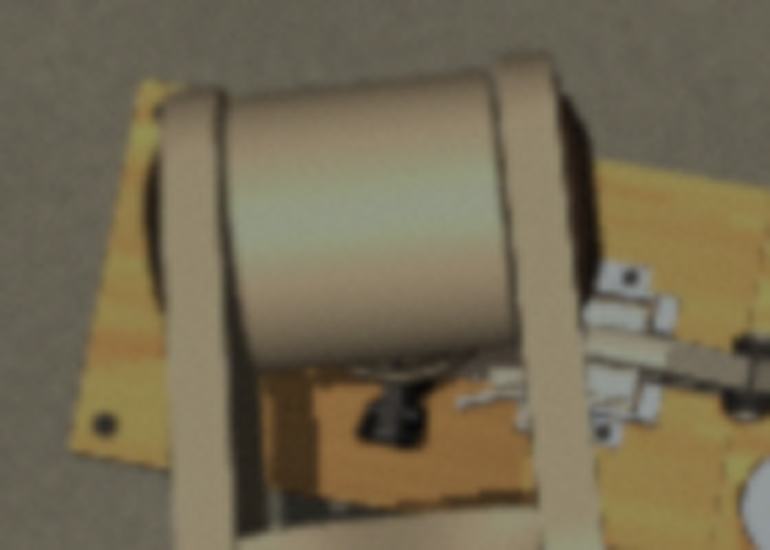

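The stud end is almost at the backstops. I'll creep forward until contact shows in the force.

Request:
{"op": "play_rows", "data": {"moves": [{"dx":-0.004,"dy":0,"dz":0,"roll":0,"grip":0.4},{"dx":-0.007,"dy":0,"dz":0,"roll":0,"grip":0.4},{"dx":-0.007,"dy":0,"dz":0,"roll":0,"grip":0.4}]}}

```text
t: 8.55
eef_pos: [0.5546, 0.1334, 0.0446]
eef_rot: [-2.407, -2.018, -0.001]
ft_force: [-0.1, 3.1, -0.2]
finger_gap: 0.047
```

Request:
{"op": "play_rows", "data": {"moves": [{"dx":-0.004,"dy":0,"dz":0,"roll":0,"grip":0.4},{"dx":-0.006,"dy":0,"dz":0,"roll":0,"grip":0.4},{"dx":-0.006,"dy":0,"dz":0,"roll":0,"grip":0.4}]}}

```text
t: 8.93
eef_pos: [0.5547, 0.1329, 0.045]
eef_rot: [-2.407, -2.017, -0.005]
ft_force: [3.8, 16.1, 0.6]
finger_gap: 0.047
```

Run:
```python
from go import *
p=w(.153,0,.0446); rel(*p,-.1756)
c=cams.snapshot("top"); cv2.imwrite("pics/t8.png",cv2.resize(c["color"][190:250,290:360,::-1],None,fx=8,fy=8,interpolation=cv2.INTER_CUBIC))
c=cams.snapshot("wrist"); cv2.imwrite("pics/w8.png",c["color"][:,:,::-1])
```

```text
t 8.93 pos [0.5547 0.1329 0.045 ] board [ 0.1525 -0.0002] yawy -0.1756 gap 0.047 F [ 3.8 16.1  0.6] j [0.1  0.3  1.71 0.   1.13 0.27]
norm shift [ 0.0015 -0.0008  0.0012] roll -0.0001 zaxis [ 0.002  0.003 -1.   ]
```

View pics/t8.png

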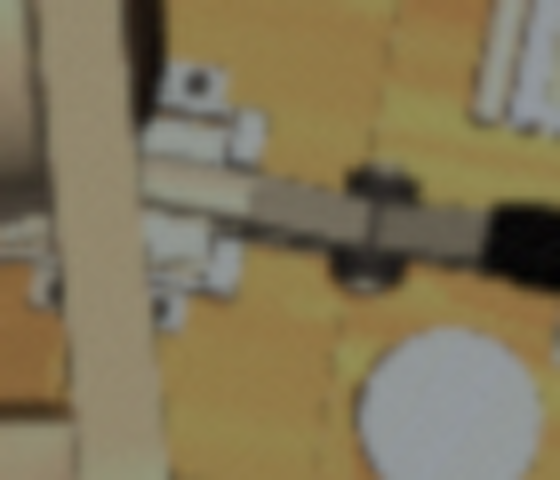

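View pics/w8.png

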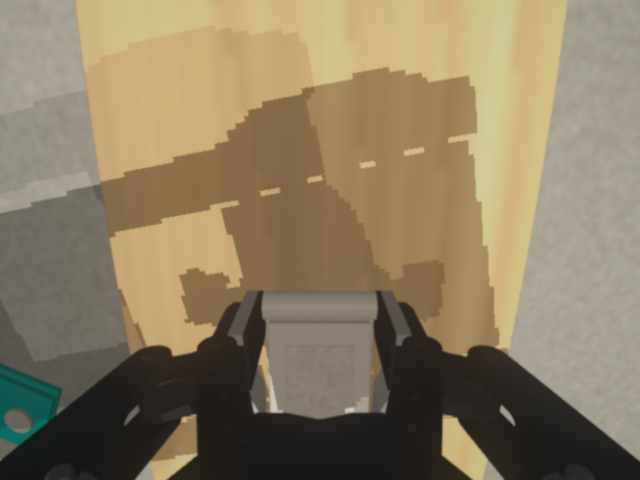

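Contact at board x = 152.5 mm with 16 N, as predicted, so the tag is seated. I'll relax, release and rise.

Request:
{"op": "play_rows", "data": {"moves": [{"dx":0.004,"dy":0,"dz":0,"roll":0,"grip":0.4},{"dx":0.004,"dy":0,"dz":0,"roll":0,"grip":0.8},{"dx":0.004,"dy":0,"dz":0,"roll":0,"grip":0.8},{"dx":0.004,"dy":0,"dz":0,"roll":0,"grip":0.8},{"dx":0.004,"dy":0,"dz":-0.1,"roll":0,"grip":0.8},{"dx":0.004,"dy":0,"dz":-0.3,"roll":0,"grip":0.8},{"dx":0.004,"dy":0,"dz":-0.5,"roll":0,"grip":0.8},{"dx":0.004,"dy":0,"dz":-0.5,"roll":0,"grip":0.8},{"dx":0.004,"dy":0,"dz":-0.5,"roll":0,"grip":0.8}]}}

```text
t: 10.15
eef_pos: [0.5542, 0.1325, 0.1942]
eef_rot: [-2.408, -2.018, 0.0]
ft_force: [-0.5, 0.1, -0.8]
finger_gap: 0.0683
```

Run:
```python
from go import *
p=w(-.151,0,.19); rel(*p,-.1756)
c=cams.snapshot("side"); cv2.imwrite("pics/s9.png",cv2.resize(c["color"][190:320,230:370,::-1],None,fx=4.5,fy=4.5,interpolation=cv2.INTER_CUBIC))
c=cams.snapshot("wrist"); cv2.imwrite("pics/w9.png",c["color"][:,:,::-1])
```

```text
t 10.15 pos [0.5542 0.1325 0.1942] board [1.52e-01 1.00e-04] yawy -0.1757 gap 0.0683 F [-0.5  0.1 -0.8] j [0.1  0.17 1.54 0.   1.43 0.28]
norm shift [-1.0101e+00  5.0000e-04  1.4000e-02] roll -0.0001 zaxis [-0.  0. -1.]
```

View pics/s9.png

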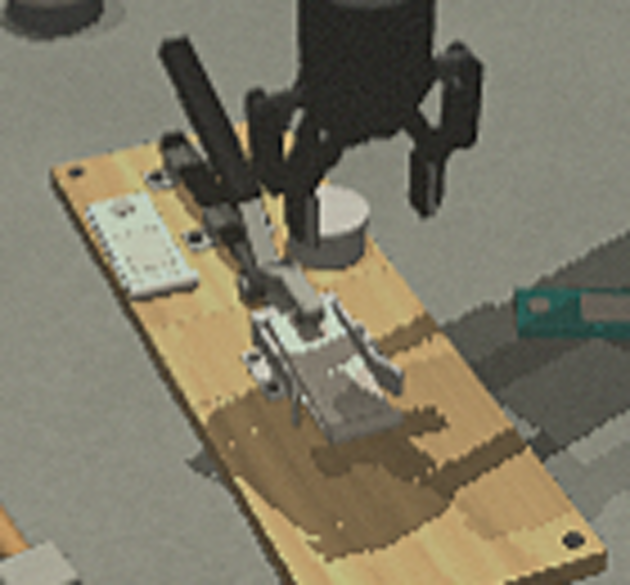

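View pics/w9.png

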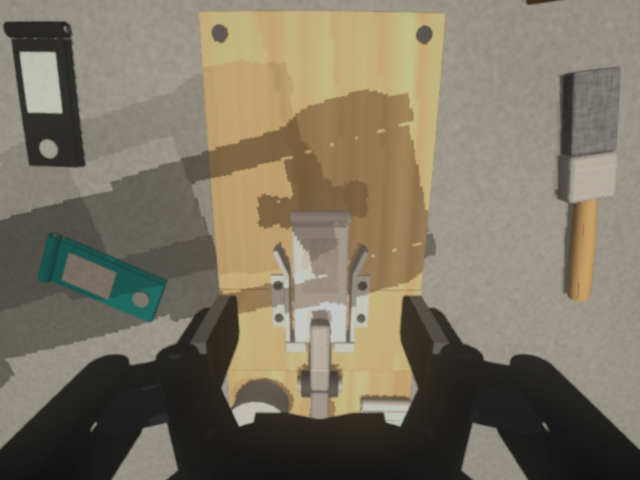

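The wrist view shows the tag's stud end flat against both backstop bars (row 347), square between the guides, with the hinge edge at row 213. I'll move over the handle with the gripper shut.

Request:
{"op": "play_rows", "data": {"moves": [{"dx":-0.2,"dy":0,"dz":0,"roll":0,"grip":0},{"dx":-0.4,"dy":0,"dz":0,"roll":0,"grip":0},{"dx":-0.6,"dy":0,"dz":0,"roll":0,"grip":0},{"dx":-0.8,"dy":0,"dz":0,"roll":0,"grip":0},{"dx":-1.0,"dy":0,"dz":0,"roll":0,"grip":0},{"dx":-1.0,"dy":0,"dz":0,"roll":0,"grip":0},{"dx":-1.0,"dy":0,"dz":0,"roll":0,"grip":0}]}}

```text
t: 11.12
eef_pos: [0.5018, -0.1626, 0.1936]
eef_rot: [-2.407, -2.016, 0.001]
ft_force: [-1.2, -0.4, -0.1]
finger_gap: 0.0002
```

Run:
```python
from go import *
p=w(-.150,0,.142); rel(*p,-.1756)
c=cams.snapshot("side"); cv2.imwrite("pics/s10.png",cv2.resize(c["color"][150:310,210:370,::-1],None,fx=3.7,fy=3.7,interpolation=cv2.INTER_CUBIC))
c=cams.snapshot("wrist"); cv2.imwrite("pics/w10.png",c["color"][:,:,::-1])
c=cams.snapshot("top"); cv2.imwrite("pics/t10.png",cv2.resize(c["color"][150:290,200:430,::-1],None,fx=3.4,fy=3.4,interpolation=cv2.INTER_CUBIC))
```

```text
t 11.12 pos [ 0.5018 -0.1626  0.1936] board [-0.1477  0.0002] yawy -0.1764 gap 0.0002 F [-1.2 -0.4 -0.1] j [-0.46  0.08  1.64  0.    1.42 -0.28]
norm shift [-0.0078  0.001   0.172 ] roll -0.001 zaxis [-0.001  0.001 -1.   ]
```

View pics/s10.png

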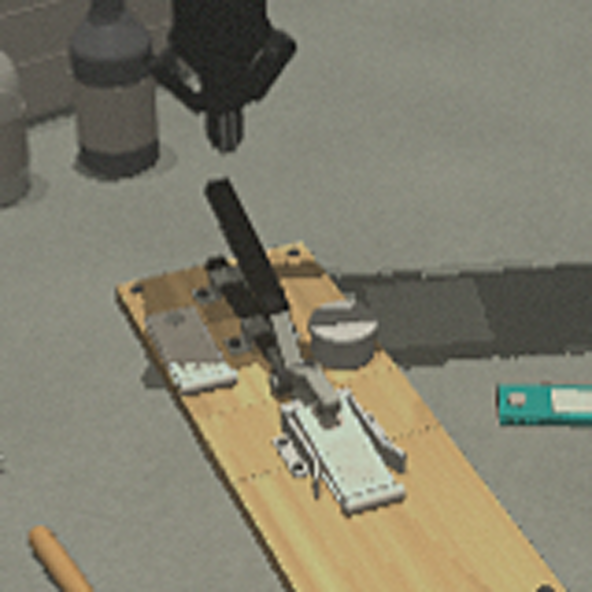

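View pics/w10.png

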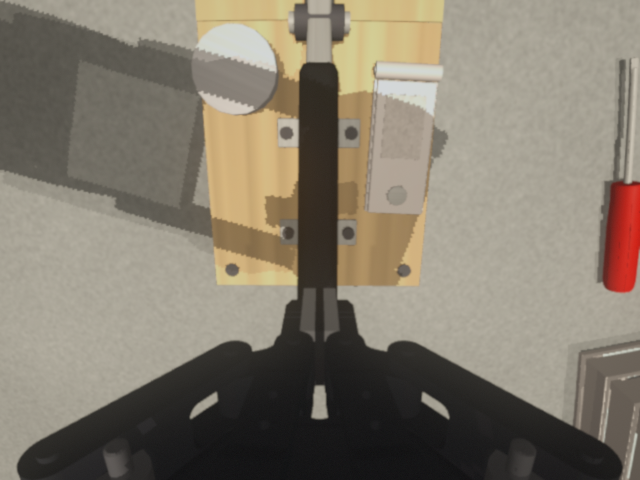

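View pics/t10.png

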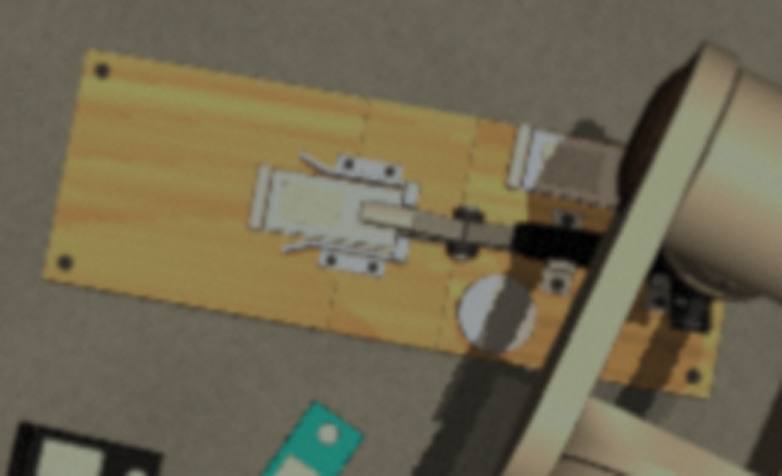

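Request:
{"op": "play_rows", "data": {"moves": [{"dx":-0.008,"dy":0,"dz":0.06,"roll":0,"grip":0},{"dx":-0.008,"dy":0,"dz":0.12,"roll":0,"grip":0},{"dx":-0.008,"dy":0,"dz":0.145,"roll":0,"grip":0},{"dx":-0.008,"dy":0,"dz":0.145,"roll":0,"grip":0}]}}

```text
t: 11.78
eef_pos: [0.5014, -0.1649, 0.1502]
eef_rot: [-2.407, -2.017, 0.001]
ft_force: [-0.2, -0.0, 0.1]
finger_gap: 0.0002
```

Request:
{"op": "play_rows", "data": {"moves": [{"dx":-0.002,"dy":0,"dz":0.015,"roll":0,"grip":0},{"dx":-0.004,"dy":0,"dz":0.03,"roll":0,"grip":0},{"dx":-0.006,"dy":0,"dz":0.045,"roll":0,"grip":0},{"dx":-0.006,"dy":0,"dz":0.045,"roll":0,"grip":0}]}}

```text
t: 12.28
eef_pos: [0.5013, -0.167, 0.1373]
eef_rot: [-2.408, -2.018, -0.0]
ft_force: [1.1, 0.3, 2.3]
finger_gap: -0.0002
```

Request:
{"op": "play_rows", "data": {"moves": [{"dx":-0.006,"dy":0,"dz":0.02,"roll":0,"grip":0},{"dx":-0.012,"dy":0,"dz":0.04,"roll":0,"grip":0},{"dx":-0.018,"dy":0,"dz":0.06,"roll":0,"grip":0},{"dx":-0.024,"dy":0,"dz":0.08,"roll":0,"grip":0},{"dx":-0.03,"dy":0,"dz":0.1,"roll":0,"grip":0},{"dx":-0.03,"dy":0,"dz":0.1,"roll":0,"grip":0}]}}

```text
t: 13.02
eef_pos: [0.4996, -0.1759, 0.107]
eef_rot: [-2.407, -2.018, 0.0]
ft_force: [-0.6, -2.7, 5.3]
finger_gap: 0.0005
```

Run:
```python
from go import *
p=w(-.168,0,.095); rel(*p,-.1756)
```

```text
t 13.03 pos [ 0.4996 -0.1759  0.107 ] board [-0.1611  0.    ] yawy -0.1758 gap 0.0005 F [-0.6 -2.7  5.3] j [-0.48  0.16  1.74  0.    1.24 -0.31]
norm shift [-0.0229  0.0002  0.0401] roll -0.0002 zaxis [-0.  0. -1.]
```

Only 5 N so far, which is before the snap. I'll go on down in small steps.

Request:
{"op": "play_rows", "data": {"moves": [{"dx":-0.004,"dy":0,"dz":0.01,"roll":0,"grip":0},{"dx":-0.006,"dy":0,"dz":0.02,"roll":0,"grip":0},{"dx":-0.008,"dy":0,"dz":0.025,"roll":0,"grip":0},{"dx":-0.008,"dy":0,"dz":0.025,"roll":0,"grip":0}]}}

```text
t: 13.52
eef_pos: [0.4992, -0.1779, 0.0999]
eef_rot: [-2.407, -2.018, -0.0]
ft_force: [-1.2, 0.1, 4.1]
finger_gap: -0.0002
```

Request:
{"op": "play_rows", "data": {"moves": [{"dx":-0.002,"dy":0,"dz":0.008,"roll":0,"grip":0},{"dx":-0.004,"dy":0,"dz":0.013,"roll":0,"grip":0},{"dx":-0.004,"dy":0,"dz":0.013,"roll":0,"grip":0}]}}

```text
t: 13.9
eef_pos: [0.499, -0.1791, 0.0959]
eef_rot: [-2.407, -2.018, -0.0]
ft_force: [0.3, 3.0, 4.0]
finger_gap: 0.0
```

Run:
```python
from go import *
p=w(-.168,0,.095); rel(*p,-.1756)
c=cams.snapshot("side"); cv2.imwrite("pics/s11.png",cv2.resize(c["color"][200:310,230:340,::-1],None,fx=5.4,fy=5.4,interpolation=cv2.INTER_CUBIC))
```

```text
t 13.9 pos [ 0.499  -0.1791  0.0959] board [-0.1644  0.    ] yawy -0.1755 gap 0.0 F [0.3 3.  4. ] j [-0.49  0.17  1.75  0.    1.22 -0.31]
norm shift [-0.012   0.0001  0.0029] roll 0.0001 zaxis [-0.     0.001 -1.   ]
```

View pics/s11.png

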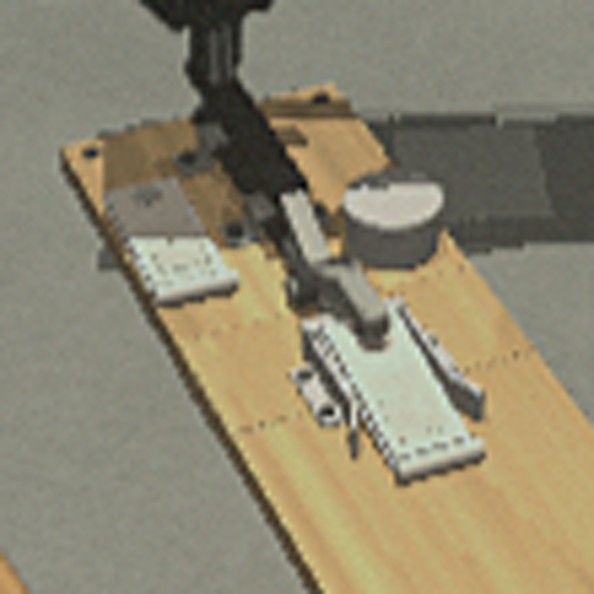

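Request:
{"op": "play_rows", "data": {"moves": [{"dx":-0.002,"dy":0,"dz":0.006,"roll":0,"grip":0},{"dx":-0.002,"dy":0,"dz":0.01,"roll":0,"grip":0},{"dx":-0.002,"dy":0,"dz":0.01,"roll":0,"grip":0}]}}

```text
t: 14.32
eef_pos: [0.499, -0.18, 0.093]
eef_rot: [2.408, 2.018, -0.0]
ft_force: [-1.3, 1.0, 5.4]
finger_gap: 0.0001
```

Request:
{"op": "play_rows", "data": {"moves": [{"dx":-0.002,"dy":0,"dz":0.006,"roll":0,"grip":0},{"dx":-0.002,"dy":0,"dz":0.01,"roll":0,"grip":0},{"dx":-0.002,"dy":0,"dz":0.01,"roll":0,"grip":0}]}}

```text
t: 14.7
eef_pos: [0.4989, -0.1806, 0.0902]
eef_rot: [2.408, 2.018, -0.0]
ft_force: [-0.9, 1.7, 8.0]
finger_gap: 0.0001
```

Request:
{"op": "play_rows", "data": {"moves": [{"dx":-0.001,"dy":0,"dz":0.004,"roll":0,"grip":0},{"dx":-0.001,"dy":0,"dz":0.008,"roll":0,"grip":0},{"dx":-0.001,"dy":0,"dz":0.008,"roll":0,"grip":0}]}}

```text
t: 15.08
eef_pos: [0.4989, -0.181, 0.0885]
eef_rot: [2.407, 2.018, 0.0]
ft_force: [-5.2, 3.4, 18.5]
finger_gap: 0.0001
```

Request:
{"op": "play_rows", "data": {"moves": [{"dx":-0.001,"dy":0,"dz":0.004,"roll":0,"grip":0},{"dx":-0.001,"dy":0,"dz":0.008,"roll":0,"grip":0},{"dx":-0.001,"dy":0,"dz":0.008,"roll":0,"grip":0}]}}

```text
t: 15.45
eef_pos: [0.4992, -0.1811, 0.0881]
eef_rot: [2.406, 2.017, 0.001]
ft_force: [-17.4, 11.8, 49.1]
finger_gap: -0.0
```

Run:
```python
from go import *
p=w(-.168,0,.095); rel(*p,-.1756)
c=cams.snapshot("side"); cv2.imwrite("pics/s12.png",cv2.resize(c["color"][200:310,230:340,::-1],None,fx=5.4,fy=5.4,interpolation=cv2.INTER_CUBIC))
```

```text
t 15.45 pos [ 0.4992 -0.1811  0.0881] board [-0.1664 -0.0004] yawy -0.1754 gap -0.0 F [-17.4  11.8  49.1] j [-0.49  0.18  1.76  0.    1.2  -0.32]
norm shift [-0.0054 -0.0015 -0.0229] roll 0.0003 zaxis [ 0.002 -0.001 -1.   ]
```

View pics/s12.png

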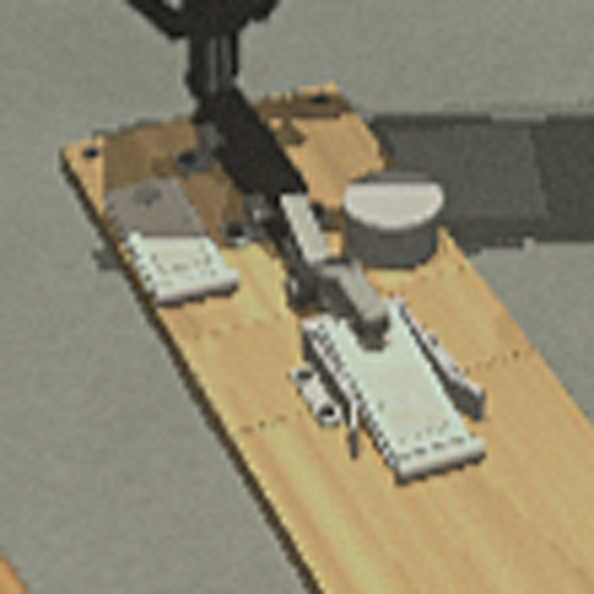

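That is the hard stop at 49 N, well past the snap load. I'll let the handle spring back along its arc and rise clear.

Request:
{"op": "play_rows", "data": {"moves": [{"dx":0.003,"dy":0,"dz":-0.03,"roll":0,"grip":0},{"dx":0.01,"dy":0,"dz":-0.06,"roll":0,"grip":0},{"dx":0.02,"dy":0,"dz":-0.1,"roll":0,"grip":0},{"dx":0.035,"dy":0,"dz":-0.15,"roll":0,"grip":0},{"dx":0.05,"dy":0,"dz":-0.2,"roll":0,"grip":0},{"dx":0.05,"dy":0,"dz":-0.3,"roll":0,"grip":0},{"dx":0.05,"dy":0,"dz":-0.45,"roll":0,"grip":0},{"dx":0.05,"dy":0,"dz":-0.5,"roll":0,"grip":0},{"dx":0.05,"dy":0,"dz":-0.5,"roll":0,"grip":0}]}}

```text
t: 16.62
eef_pos: [0.5016, -0.1664, 0.2361]
eef_rot: [2.407, 2.017, 0.001]
ft_force: [-1.4, -0.3, 0.3]
finger_gap: -0.0001
```

Run:
```python
from go import *
p=w(-.168,0,.095); rel(*p,-.1756)
c=cams.snapshot("side"); cv2.imwrite("pics/s13.png",cv2.resize(c["color"][190:300,230:340,::-1],None,fx=5.4,fy=5.4,interpolation=cv2.INTER_CUBIC))
c=cams.snapshot("top"); cv2.imwrite("pics/t13.png",cv2.resize(c["color"][170:250,260:380,::-1],None,fx=6,fy=6,interpolation=cv2.INTER_CUBIC))
```

```text
t 16.62 pos [ 0.5016 -0.1664  0.2361] board [-0.1514 -0.0002] yawy -0.1755 gap -0.0001 F [-1.4 -0.3  0.3] j [-0.47  0.06  1.58 -0.    1.5  -0.29]
norm shift [-0.0549 -0.0014  0.4702] roll 0.0001 zaxis [ 0.001 -0.001 -1.   ]
```

View pics/s13.png

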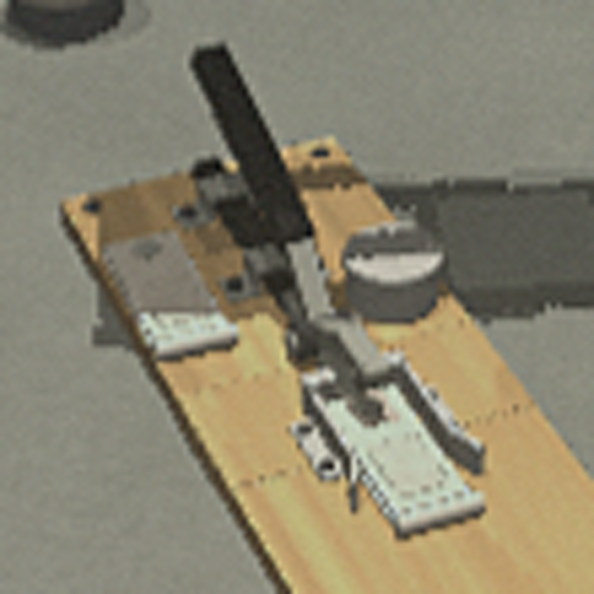

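View pics/t13.png

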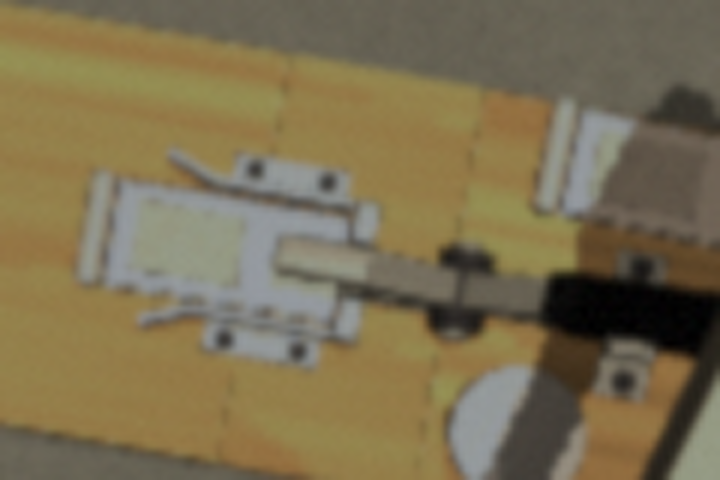

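```bash
python3 -c "
from rig import order
print(order.hand_in())"
```

```text
the job is handed in; nothing more can be done
None
```

I slid the open white tag stud end first between the guides. It touched the backstops at 16 N, with the tool at board x = 152.5 mm (about 152 mm expected), and the camera showed it square. I then released it and pressed the upper handle down along its arc to the hard stop. I handed in at about 16.6 s.

- **Final pictures:** they show the handle sprung fully back up and the tag lying flat between the guides against the backstops. The leaf looks shut. The gripper is clear of everything, and I saw no bystander moved.
- **Not measured:** I did not catch the snap peak of about 15 N as a separate event. The readings on the way down were 5, 4, 4, 5, 8, 18 and then 49 N at the stop. That the stud is shut rests on reaching the hard stop and on how the tag looks afterwards.
- **Disagreement:** the top and wrist cameras differed by about 4 mm on where the tag lay at first. I corrected this from the close wrist view before gripping.

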